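Switch off the outlet that was left on

ROBOT

A 6-joint arm with a two-finger parallel gripper is mounted at the origin on a cart in front of the work surface, level with it; the furniture and walls round the work are solid. World frame = base frame: x ahead of the robot, y to its left, z up, the work surface at z = 0. Lengths are in m, angles in degrees, forces in N, time in s.
With the tool pointing down it reaches from about 0.4 to 0.825 m from the base axis. Payload 7 kg.
Tool frame: the origin (TCP) lies at the very end of the fingers, on their centre line; the grasp point (between the pads) lies 19 mm behind it; x points along the fingers, y is the direction in which the jaws open and shut, and the axes are right-handed (so a half turn about x gives the same grasp; the last joint's range is limited). The gripper opens to 88 mm and grips with 3 to 60 N. Pads are 19 mm wide; open, the fingers measure 130 mm over their backs; the gripper's body (78 mm by 193 mm) begins 47 mm behind the grasp point.
Start: joints at [-51.847, 20.546, 0.682, 0, -70.136, -16.507], TCP at [0.249, -0.627, 0.227] pointing down, gripper open.
Joint ranges: [-176.03, 176.03], [-82.01, 121.73], [-58.28, 71.71], [-173.87, 95.51], [-174.79, -0.11], [-173.66, 173.66]. Speed limits (degrees/s): [136.94, 136.94, 172.46, 180, 180, 180].

INTERFACE

Orientations are given as [roll, pitch, yaw] about the fixed x, y, z axes, in that order (R = Rz(yaw) Ry(pitch) Rx(roll)).
In Python, from plant import * gives the robot as it stands. The module is installed in compiled form; this text tells all that it offers.
- The arm moves only by the shell command python3 -m creep 'ROWS' [FORCE]. ROWS is a JSON object of lists of equal length, an entry for each row: "jaw": the closure, from -1 (fully open) to 1 (shut); "translation": the shift along the tool's x, y, z in m, a list of three; "roll": the turn about the tool's x in rad. A call has exactly 10 rows; each row shifts and turns the commanded pose from where the row before left it, along the tool's axes as they then stand; what a row does not reach is not made up. A row lasts 1/10 s, in which the tool goes at most 50 mm and 8.59 degrees, less where a joint would pass 70% of its speed; a pose out of reach is approached as far as the arm can. A call with a gripper value outside its range is refused whole. The fingers move at their own pace and stop on an object; FORCE is the grip in N (left out, the last holds). Time passes only in rows, so rows that do not move let the fingers close, or fill a call up. It gives the time, the measured TCP pose, the force and the opening at its end, in the units of the state.
- get_state(): the state, without advancing time (a new reading comes with each control period).
- capture(name): name is "scene" or "side" or "wrist"; returns a dict with "image" (384x512x3 uint8, red, green, blue), "fovy" (degrees; the focal length in pixels is half the picture's height over the tangent of half this angle, whatever the lens; pixels are square), "cx", "cy" (the principal point, pixels), "pose" (4x4, takes a point from camera to world coordinates); the wrist camera has in their place "tool_from_camera" (4x4, takes a point from camera to tool coordinates, whose origin is the TCP and whose axes are the tool frame's). Camera axes: x right, y up, looking along -z (the intrinsics and any distortion apply to the point x, -y, -z); pixel columns grow to the right and rows downward; lengths in m; the calibration is good to about 2 mm. A picture is of the moment at which its call begins: read the wrist's pose just before it. There is no depth.
- close_job(): hands the job in, once; it reports no verdict.
The state is a dict: "time_s": time; "joints": joint angles; "qd": joint speeds; "joint_torque": joint torques, N m; "tcp_pos": TCP position; "eef_rot": TCP orientation; "contact_force": force on the tool from outside, world axes, zero at the start; "moment": the same for the moment, N m; "gripper_width": finger opening in m.
Only numpy, scipy, OpenCV 4.12 (cv2) and the standard library are available. Lean on these libraries where they do the work, as an engineer would, in place of code of your own. Each camera call takes 0.05 s, during which the arm holds its last target.

TASK

The bench's switch box has four alike latching keys, and one of them was left latched down. Working from left to right, tap each of the four keys with a fingertip, so lightly that the up keys give only a little and the latched one stays latched; then press the latched key firmly to the bottom and let go, so that it springs up and all four keys stand up. Grasp nothing, never push an up key right down, and leave the loose things around the box where they are.

Things in the scene. Friction and masses are not known exactly. Their poses are not given: they have to be found in the camera images.
- switch_box: grey switch box with an dark steel top plate, 110 x 240 x 56 mm, screwed to the bench (it cannot move). Origin: centre of its underside, on the bench; z up; +y along the row of keys towards its left end as the robot sees it; +x away from the robot. Its four white keys stand in one row along y, 52 mm apart.
- slot_1 (a point): place 1 of the row, counted from the left (+y): centre of the key opening, fixed, on the box's top plate (56 mm above the bench). An up key's flat top stands 16 mm above this point, the latched key's 9 mm, a fully pressed key's 4 mm.
- slot_2 (a point): place 2 of the row, counted from the left (+y): centre of the key opening, fixed, on the box's top plate (56 mm above the bench). An up key's flat top stands 16 mm above this point, the latched key's 9 mm, a fully pressed key's 4 mm.
- slot_3 (a point): place 3 of the row, counted from the left (+y): centre of the key opening, fixed, on the box's top plate (56 mm above the bench). An up key's flat top stands 16 mm above this point, the latched key's 9 mm, a fully pressed key's 4 mm.
- slot_4 (a point): place 4 of the row, counted from the left (+y): centre of the key opening, fixed, on the box's top plate (56 mm above the bench). An up key's flat top stands 16 mm above this point, the latched key's 9 mm, a fully pressed key's 4 mm.
- key_a_top (a point): centre of the flat top of key a, 40 x 28 mm (the 28 mm along the row), white plastic; it moves with the key. The four keys are alike, and which letter stands at which place changes from start to start.
- key_a (a joint): travel of key a straight down, m: 0 up, 0.012 hard stop. One key starts latched near 0.007, three are up. An up key yields from about 1.5 N, 0.4 N more per mm (3.5 N at 5 mm), and springs back; past 0.008 it counts as switched on: a failure. The latched key stands firm to about 4 N; pressed on it meets 5 to 7 N, its latch lets go at 0.010 to 0.012, and it springs up when let go.
- key_b_top (a point): centre of the flat top of key b, 40 x 28 mm (the 28 mm along the row), white plastic; it moves with the key. The four keys are alike, and which letter stands at which place changes from start to start.
- key_b (a joint): travel of key b straight down, m: 0 up, 0.012 hard stop. One key starts latched near 0.007, three are up. An up key yields from about 1.5 N, 0.4 N more per mm (3.5 N at 5 mm), and springs back; past 0.008 it counts as switched on: a failure. The latched key stands firm to about 4 N; pressed on it meets 5 to 7 N, its latch lets go at 0.010 to 0.012, and it springs up when let go.
- key_c_top (a point): centre of the flat top of key c, 40 x 28 mm (the 28 mm along the row), white plastic; it moves with the key. The four keys are alike, and which letter stands at which place changes from start to start.
- key_c (a joint): travel of key c straight down, m: 0 up, 0.012 hard stop. One key starts latched near 0.007, three are up. An up key yields from about 1.5 N, 0.4 N more per mm (3.5 N at 5 mm), and springs back; past 0.008 it counts as switched on: a failure. The latched key stands firm to about 4 N; pressed on it meets 5 to 7 N, its latch lets go at 0.010 to 0.012, and it springs up when let go.
- key_d_top (a point): centre of the flat top of key d, 40 x 28 mm (the 28 mm along the row), white plastic; it moves with the key. The four keys are alike, and which letter stands at which place changes from start to start.
- key_d (a joint): travel of key d straight down, m: 0 up, 0.012 hard stop. One key starts latched near 0.007, three are up. An up key yields from about 1.5 N, 0.4 N more per mm (3.5 N at 5 mm), and springs back; past 0.008 it counts as switched on: a failure. The latched key stands firm to about 4 N; pressed on it meets 5 to 7 N, its latch lets go at 0.010 to 0.012, and it springs up when let go.
- cork_block: cork block, 57 x 77 x 32 mm, behind the box; loose, a bystander to leave alone. Origin: centre of its underside.
- loupe: black eye loupe, 41 mm wide and 34 mm high, at the right end of the box; loose, a bystander to leave alone. Origin: centre of its underside.
- punch_11: steel punch lying in front of the box, 26 x 110 x 9 mm; loose, a bystander to leave alone. Origin: centre of its underside.
- graver_9: short graver with a wooden knob handle, 79 x 56 x 33 mm, lying behind the box; loose, a bystander to leave alone. Origin: centre of its underside.

How it is judged:
By the outcome, as a careful person would: the job done as asked, in the order asked, and still so for the second after the job is handed in, with the robot touching nothing.
It also fails if it takes over 42 s, if anything falls off the work surface, if the arm or the gripper's body presses on something with over 40 N, if the wrist force passes 120 N, or if a joint passes its speed limit or range.

## Working session

There is one attempt and no reset: what is moved stays moved. The work goes in short steps, Python scripts to look and compute and a shell command to move; the robot and the scene stay as the last step left them, time stands still between calls to the robot, and variables do not carry over. Pictures are saved under pics/ and viewed, and the job is handed in when it is done.

```bash
mkdir -p pics; ls; python3 - <<'E'
from plant import *
import cv2, numpy as np
s=get_state()
for k,v in s.items(): print(k,v)
for n in ("scene","side","wrist"):
    c=capture(n); print(n,{k:(np.round(v,4).tolist() if k!='image' else v.shape) for k,v in c.items()})
    cv2.imwrite(f"pics/{n}0.png",c["image"][:,:,::-1])
E
```

```text
pics
time_s 0.0
joints [-5.18467155e+01  2.05928508e+01  6.33498485e-01 -1.90901101e-02
 -7.01361054e+01 -1.65064966e+01]
qd [-0.10675069 -0.08598553 -0.08013219 -0.06359734  0.00289047  0.02244973]
joint_torque [ 1.71690886e-04 -5.82726896e+01  2.93071944e+01  6.99730530e+00
  7.13380767e-03 -1.41948622e-04]
tcp_pos [ 0.2487793  -0.62695409  0.22560786]
eef_rot [ 95.86077497  89.90286948 117.5010613 ]
contact_force [-7.48714535e-02 -7.04551905e-01 -4.69666635e-04]
moment [ 0.00560065  0.00058299 -0.00602492]
gripper_width 0.08773980527865372
scene {'image': (384, 512, 3), 'fovy': 51.8061, 'cx': 248.6388, 'cy': 188.9987, 'pose': [[-0.7781, 0.2602, -0.5717, 0.09], [-0.628, -0.3399, 0.7001, 0.5646], [-0.0121, 0.9037, 0.4279, 0.4432], [0.0, 0.0, 0.0, 1.0]]}
side {'image': (384, 512, 3), 'fovy': 44.8314, 'cx': 253.1871, 'cy': 193.9935, 'pose': [[0.9796, 0.0917, -0.1785, 0.4257], [-0.1997, 0.5341, -0.8215, -0.692], [0.02, 0.8404, 0.5416, 0.5469], [0.0, 0.0, 0.0, 1.0]]}
wrist {'image': (384, 512, 3), 'fovy': 70.7342, 'cx': 257.6884, 'cy': 189.1686, 'tool_from_camera': [[0.0006, 0.2823, -0.9593, -0.1582], [1.0, -0.0008, 0.0003, 0.0004], [-0.0007, -0.9593, -0.2823, -0.0756], [0.0, 0.0, 0.0, 1.0]]}
```

View pics/scene0.png

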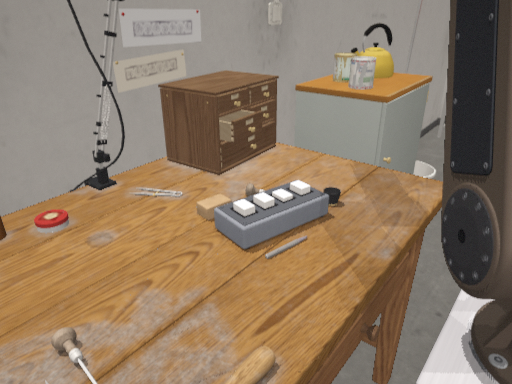

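View pics/side0.png

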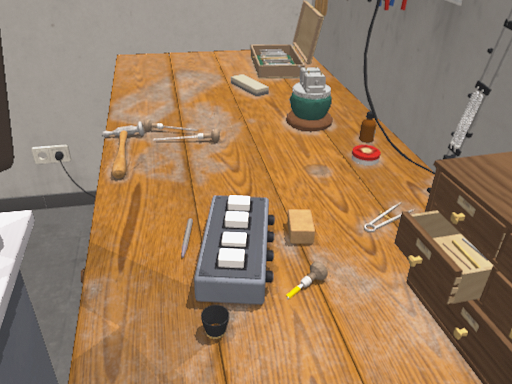

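View pics/wrist0.png

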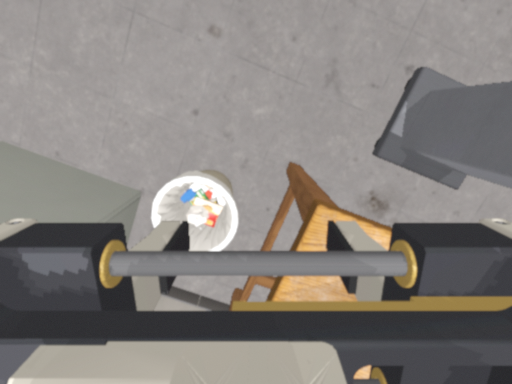

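The scene view shows the box with keys near (244,208), (263,200), (283,195) and (300,188). The side view shows them at (239,203), (237,219), (233,240) and (231,258). Next I segment the key tops.

```bash
cat > h.py <<'E'
import numpy as np, cv2
def load(n): return cv2.imread(f"pics/{n}.png")
def ray(c,u,v,T=None):
    f=c["image"].shape[0]/2/np.tan(np.radians(c["fovy"])/2)
    T=c["pose"] if T is None else T
    d=np.array([(u-c["cx"])/f,-(v-c["cy"])/f,-1.]); d=T[:3,:3]@d
    return T[:3,3],d/np.linalg.norm(d)
def onplane(c,u,v,z,T=None):
    o,d=ray(c,u,v,T); return o+d*(z-o[2])/d[2]
def proj(c,p,T=None):
    f=c["image"].shape[0]/2/np.tan(np.radians(c["fovy"])/2)
    T=c["pose"] if T is None else T
    q=T[:3,:3].T@(np.array(p)-T[:3,3]); return np.array([c["cx"]+f*q[0]/-q[2],c["cy"]-f*q[1]/-q[2]])
def tri(r1,r2):
    (a,d),(b,e)=r1,r2
    s=np.linalg.lstsq(np.c_[d,-e],b-a,rcond=None)[0]
    p,q=a+s[0]*d,b+s[1]*e; return (p+q)/2,np.linalg.norm(p-q)
E
python3 - <<'E'
from plant import *
from h import *
S={}
for n,roi in (("scene",(225,175,320,220)),("side",(210,185,265,275))):
    c=capture(n); im=c["image"]; x0,y0,x1,y1=roi
    crop=im[y0:y1,x0:x1][:,:,::-1]
    cv2.imwrite(f"pics/{n}_z.png",cv2.resize(crop,None,fx=6,fy=6,interpolation=cv2.INTER_NEAREST))
    g=crop.min(2)
    for th in (150,200,225,238):
        m=(g>th).astype(np.uint8); k,l,st,ce=cv2.connectedComponentsWithStats(m)
        print(n,th,[(st[i,4],np.round(ce[i]+[x0,y0],1).tolist()) for i in range(1,k) if st[i,4]>15])
E
```

```text
scene 150 [(np.int32(218), [299.5, 186.5]), (np.int32(439), [270.7, 196.9]), (np.int32(117), [288.9, 209.7]), (np.int32(266), [243.6, 206.6]), (np.int32(25), [228.4, 217.1])]
scene 200 [(np.int32(110), [299.7, 184.2]), (np.int32(115), [282.0, 193.3]), (np.int32(125), [263.4, 197.0]), (np.int32(136), [243.4, 204.0])]
scene 225 [(np.int32(90), [299.7, 184.1]), (np.int32(97), [282.1, 193.2]), (np.int32(105), [263.4, 197.0]), (np.int32(119), [243.6, 204.0])]
scene 238 [(np.int32(74), [299.7, 184.2]), (np.int32(83), [282.1, 193.2]), (np.int32(88), [263.6, 197.0]), (np.int32(100), [243.5, 204.0])]
side 150 [(np.int32(45), [212.0, 206.2]), (np.int32(320), [238.4, 202.2]), (np.int32(366), [236.3, 218.6]), (np.int32(93), [263.3, 252.2]), (np.int32(341), [233.8, 238.3]), (np.int32(475), [231.0, 257.1])]
side 200 [(np.int32(204), [238.6, 199.7]), (np.int32(228), [236.6, 216.0]), (np.int32(270), [234.2, 237.3]), (np.int32(318), [231.2, 254.4])]
side 225 [(np.int32(187), [238.9, 199.6]), (np.int32(214), [236.5, 215.9]), (np.int32(255), [233.9, 237.2]), (np.int32(298), [231.4, 254.2])]
side 238 [(np.int32(177), [238.7, 199.4]), (np.int32(196), [236.5, 215.9]), (np.int32(243), [234.1, 237.0]), (np.int32(285), [231.3, 254.1])]
```

```bash
python3 - <<'E'
from plant import *
from h import *
A=capture("scene");B=capture("side")
a=[(243.5,204.0),(263.4,197),(282.1,193.2),(299.7,184.2)]
b=[(238.7,199.6),(236.5,215.9),(234.1,237.2),(231.3,254.3)]
P=[]
for p,q in zip(a,b):
    X,g=tri(ray(A,p[0]+0,p[1]),ray(B,*q)); P.append(X)
    print(np.round(X*1000,1),"gap",round(g*1000,2), *[np.round(onplane(c,*u,z)[:2]*1000,1) for c,u in((A,p),(B,q)) for z in (.072,.065)])
P=np.array(P); d=np.diff(P,axis=0); print(np.linalg.norm(d[:,:2],axis=1), np.degrees(np.arctan2(*(P[0]-P[3])[[1,0]])))
E
```

```text
[552.2  16.3  70.2] gap 0.68 [549.5  19.1] [558.2   8.8] [552.   14.1] [553.9  24.5]
[539.3 -34.1  70.2] gap 0.73 [536.6 -31. ] [545.  -42.2] [539.2 -36.3] [540.9 -26.6]
[526.4 -84.8  63.5] gap 1.11 [515.8 -69.9] [523.9 -81.9] [525.1 -94.9] [526.6 -86.1]
[ 513.4 -135.3   70.4] gap 1.15 [ 510.7 -131.9] [ 518.7 -145.1] [ 513.6 -136.8] [ 514.9 -128.6]
[0.0520313  0.05226839 0.05222246] 75.64230665036494
```

View pics/side_z.png

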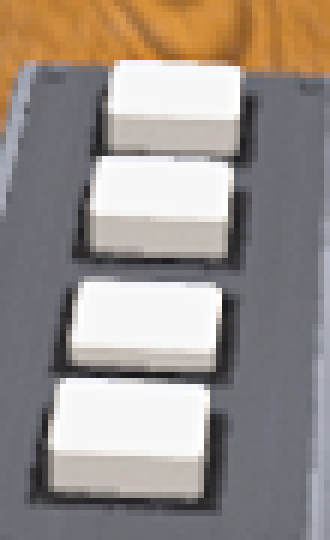

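View pics/scene_z.png

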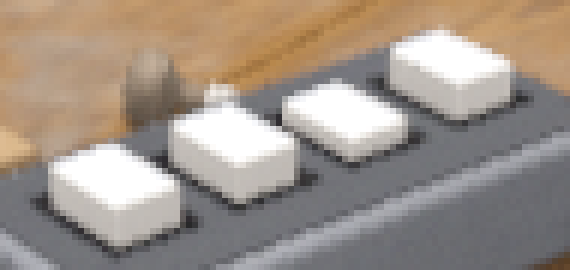

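Slot 3's top is about 7 mm lower than the others, so key 3 is the latched one. Spacing and row direction check out: 52 mm, and +y of the box at 75.6°. The heights read about 1.8 mm low. Next I work out the roll and the approach.

```bash
cat >> h.py <<'E'
from scipy.spatial.transform import Rotation as Ro
def Rt(s): return Ro.from_euler('xyz',s["eef_rot"],degrees=True).as_matrix()
ROW=np.array([[552.2,16.3],[539.3,-34.1],[526.4,-84.8],[513.4,-135.3]])/1000
E
cat > st.py <<'E'
from plant import *
from h import *
import sys
s=get_state();R=Rt(s);p=s["tcp_pos"]
print(round(s["time_s"],2),"tcp",np.round(p*1000,1),"F",np.round(s["contact_force"],2),"w",round(s["gripper_width"],4),"j",np.round(s["joints"],1))
y=R[:,1];a=np.degrees(np.arctan2(y[1],y[0]));print("yaw of tool y",round(a,2),"x axis",np.round(R[:,0],4))
print("roll needed deg (tool x down => + roll turns cw from above):",round((a+14.36+90)%180-90,2))
if len(sys.argv)>1:
    i=int(sys.argv[1])-1;t=np.r_[ROW[i],float(sys.argv[2])]
    print("shift tool axes mm",np.round(R.T@(t-p)*1000,1))
E
python3 st.py 1 .12
```

```text
0.35 tcp [ 248.9 -627.3  226.3] F [-0.21  0.97 -0.73] w 0.0876 j [-51.8  20.6   0.7  -0.  -70.1 -16.5]
yaw of tool y 111.65 x axis [-2.e-04  4.e-04 -1.e+00]
roll needed deg (tool x down => + roll turns cw from above): -53.99
shift tool axes mm [106.5 486.3 519.3]
```

```bash
python3 -m creep '{"jaw":[1,1,1,1,1,1,1,1,1,1],"translation":[[0,0,0],[0,0,0],[0,0,0],[0,0,0],[0,0,0],[0,0,0],[0,0,0],[0,0,0],[0,0,0],[0,0,0]],"roll":[-0.1346,-0.1346,-0.1346,-0.1346,-0.1346,-0.1346,-0.1346,0,0,0]}' 10; python3 st.py 1 .13
```

```text
time_s: 1.35
tcp_pos: [0.2489, -0.6274, 0.2265]
eef_rot: [17.3, 90.0, 92.8]
contact_force: [-0.4, -0.4, 0.9]
gripper_width: 0.0133
1.35 tcp [ 248.9 -627.4  226.5] F [-0.44 -0.36  0.9 ] w 0.0133 j [-51.8  20.5   0.7  -0.  -70.1  37.3]
yaw of tool y 165.45 x axis [-0.e+00  1.e-04 -1.e+00]
roll needed deg (tool x down => + roll turns cw from above): -0.19
shift tool axes mm [  96.6 -131.9  699.2]
```

```bash
python3 -m creep '{"jaw":[1,1,1,1,1,1,1,1,1,1],"translation":[[0,-0.005,0.025],[0,-0.0088,0.0466],[0,-0.0088,0.0466],[0,-0.0088,0.0466],[0,-0.0088,0.0466],[0,-0.0088,0.0466],[0,-0.0088,0.0466],[0,-0.0088,0.0466],[0,-0.0088,0.0466],[0,-0.0088,0.0466]],"roll":[0,0,0,0,0,0,0,0,0,0]}'; python3 st.py 1 .13
python3 - <<'E'
E
```

```text
time_s: 2.35
tcp_pos: [0.4413, -0.216, 0.227]
eef_rot: [-83.9, 89.9, -8.4]
contact_force: [1.1, -0.3, -0.6]
gripper_width: 0.0003
2.35 tcp [ 441.3 -216.   227. ] F [ 1.08 -0.3  -0.61] w 0.0003 j [ -3.1   3.  -21.8   0.  -65.1 -11.4]
yaw of tool y 165.5 x axis [ 1.e-03 -1.e-04 -1.e+00]
roll needed deg (tool x down => + roll turns cw from above): -0.14
shift tool axes mm [ 97.1 -49.1 252.6]
```

```bash
python3 -m creep '{"jaw":[1,1,1,1,1,1,1,1,1,1],"translation":[[0,-0.008,0.042],[0,-0.008,0.042],[0,-0.008,0.042],[0,-0.008,0.042],[0,-0.008,0.042],[0,-0.009,0.0424],[0.03,0,0],[0.03,0,0],[0.027,0,0],[0,0,0]],"roll":[-0.0024,0,0,0,0,0,0,0,0,0]}'; python3 st.py 1 .08
python3 - <<'E'
from plant import *
from h import *
for n in ("side","wrist","scene"):
    c=capture(n);im=c["image"][:,:,::-1]
    cv2.imwrite(f"pics/{n}1.png",im)
E
```

```text
time_s: 3.35
tcp_pos: [0.548, 0.0143, 0.1361]
eef_rot: [118.1, 89.6, -166.3]
contact_force: [0.2, 0.5, 1.1]
gripper_width: 0.0006
3.35 tcp [548.   14.3 136.1] F [0.17 0.49 1.08] w 0.0006 j [ 21.9  13.4 -22.2  -0.1 -54.8 -36.3]
yaw of tool y 165.64 x axis [-0.0064 -0.0016 -1.    ]
roll needed deg (tool x down => + roll turns cw from above): -0.0
shift tool axes mm [56.1 -3.9  3.1]
```

View pics/side1.png

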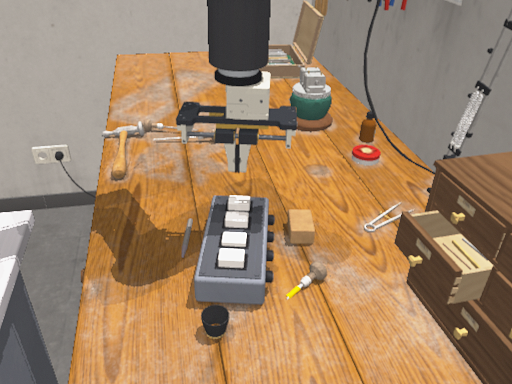

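View pics/wrist1.png

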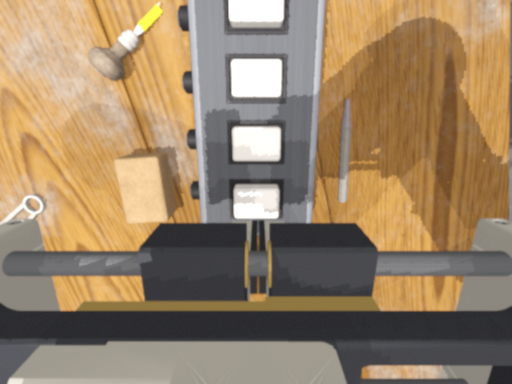

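View pics/scene1.png

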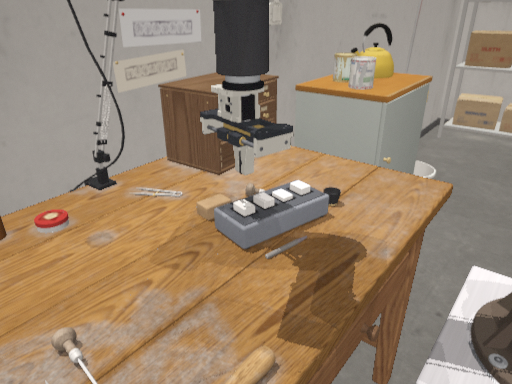

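The side view shows the closed fingertip at (239,165), above key 1, with the box clear. The wrist view shows the key column centred at x≈257, under the fingers. I'll cross-check the key positions with the wrist camera.

```bash
python3 st.py 1 .085; python3 - <<'E'
from plant import *
from h import *
s=get_state();c=capture("wrist")
T=np.eye(4);T[:3,:3]=Rt(s);T[:3,3]=s["tcp_pos"];T=T@c["tool_from_camera"]
g=c["image"][:225,215:295].min(2);m=(g>140).astype(np.uint8)
k,l,st,ce=cv2.connectedComponentsWithStats(m)
for i in range(1,k):
    if st[i,4]>300:
        u,v=ce[i]+[215,0];print(st[i],[np.round(onplane(c,u,v,z,T)*1000,1) for z in(.072,.065)])
E
```

```text
3.5 tcp [551.4  14.8 141. ] F [0.31 0.28 0.18] w 0.0007 j [ 21.9  13.1 -21.9   0.  -54.9 -36.2]
yaw of tool y 165.74 x axis [ 0.0015 -0.     -1.    ]
roll needed deg (tool x down => + roll turns cw from above): 0.1
shift tool axes mm [56.  -0.4  1.6]
[   0    0   80  118 3441] [array([532.5, -95.8,  72. ]), array([532.5, -96.9,  65. ])]
[  16    0   56   27 1461] [array([ 515.8, -124.6,   72. ]), array([ 515.3, -126.7,   65. ])]
[  18   57   52   40 2009] [array([526.5, -82.6,  72. ]), array([526.3, -83.3,  65. ])]
[  20  125   48   35 1660] [array([539. , -33.4,  72. ]), array([539.2, -32.7,  65. ])]
[  21  183   45   42 1554] [array([551.9,  16. ,  72. ]), array([552.5,  18.3,  65. ])]
```

```bash
python3 -m creep '{"jaw":[1,1,1,1,1,1,1,1,1,1],"translation":[[0.01,0,0.001],[0.01,0,0],[0.01,0,0],[0.01,0,0],[0.01,0,0],[0.007,0,0],[0.004,0,0],[0,0,0],[0,0,0],[0,0,0]],"roll":[0,0,0,0,0,0,0,0,0,0]}'; python3 st.py 1 .072
```

```text
time_s: 4.55
tcp_pos: [0.551, 0.0158, 0.079]
eef_rot: [-59.6, 90.0, 16.1]
contact_force: [-0.3, -0.3, -1.0]
gripper_width: 0.0005
4.55 tcp [551.   15.8  79. ] F [-0.28 -0.25 -0.97] w 0.0005 j [ 22.   17.2 -25.9   0.  -46.9 -36.2]
yaw of tool y 165.77 x axis [ 8.e-04  2.e-04 -1.e+00]
roll needed deg (tool x down => + roll turns cw from above): 0.13
shift tool axes mm [ 7.  -1.   0.7]
```

```bash
python3 -m creep '{"jaw":[1,1,1,1,1,1,1,1,1,1],"translation":[[0.001,0,0],[0.001,0,0],[0.001,0,0],[0.001,0,0],[0.001,0,0],[0.001,0,0],[0.001,0,0],[0.001,0,0],[0,0,0],[0,0,0]],"roll":[0,0,0,0,0,0,0,0,0,0]}'; python3 st.py 1 .070;python3 - <<'E'
from plant import *
from h import *
F=[]
for i in range(4):
    c=capture("side");F.append(get_state()["contact_force"][2])
print(np.round(F,2)); im=c["image"][150:280,190:290,::-1]
cv2.imwrite("pics/side2.png",cv2.resize(im,None,fx=4.5,fy=4.5,interpolation=cv2.INTER_NEAREST))
E
```

```text
time_s: 5.55
tcp_pos: [0.5507, 0.0157, 0.0706]
eef_rot: [177.5, 90.0, -106.8]
contact_force: [-1.3, -0.7, 2.4]
gripper_width: 0.0005
5.55 tcp [550.7  15.7  70.6] F [-1.34 -0.71  2.37] w 0.0005 j [ 22.   17.8 -26.4   0.  -45.8 -36.2]
yaw of tool y 165.77 x axis [-0. -0. -1.]
roll needed deg (tool x down => + roll turns cw from above): 0.13
shift tool axes mm [ 0.6 -1.3  0.9]
[1.88 1.38 1.55 1.58]
```

View pics/side2.png

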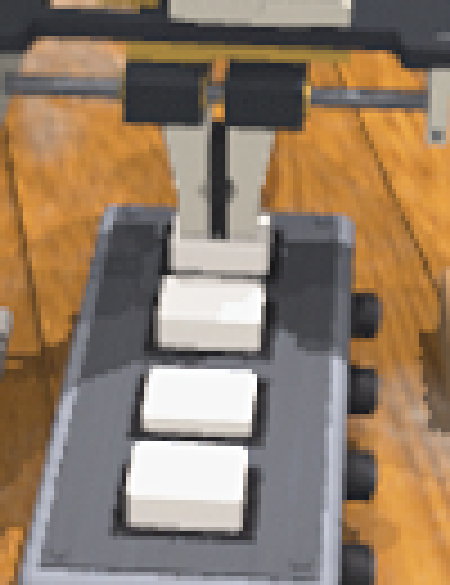

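The fingers rest on key 1 (crop (220,240)), and the force is about 1.6 N, so the key is just starting to give. I'll go a touch deeper.

```bash
python3 -m creep '{"jaw":[1,1,1,1,1,1,1,1,1,1],"translation":[[0.0005,0,0],[0.0005,0,0],[0.0005,0,0],[0,0,0],[0,0,0],[0,0,0],[0,0,0],[0,0,0],[0,0,0],[0,0,0]],"roll":[0,0,0,0,0,0,0,0,0,0]}'; python3 st.py 1 .070;python3 - <<'E'
from plant import *
from h import *
F=[];z=[]
for i in range(4):
    c=capture("side");s=get_state();F.append(s["contact_force"][2]);z.append(s["tcp_pos"][2]*1000)
print(np.round(F,2),np.round(z,2))
E
```

```text
time_s: 6.75
tcp_pos: [0.5507, 0.0158, 0.0691]
eef_rot: [-87.2, 90.0, -11.5]
contact_force: [-1.2, 0.4, 2.2]
gripper_width: 0.0004
6.75 tcp [550.7  15.8  69.1] F [-1.22  0.42  2.15] w 0.0004 j [ 22.   17.9 -26.4   0.  -45.6 -36.2]
yaw of tool y 165.77 x axis [ 0. -0. -1.]
roll needed deg (tool x down => + roll turns cw from above): 0.13
shift tool axes mm [-0.9 -1.3  0.9]
[2.81 2.66 2.15 3.03] [69.08 69.07 69.06 69.06]
```

Force and travel agree: 2.65 N at 2.9 mm, with contact at TCP z ≈ 72. Now I lift and go to key 2.

```bash
python3 -m creep '{"jaw":[1,1,1,1,1,1,1,1,1,1],"translation":[[-0.004,0,0],[-0.006,0,0],[-0.006,0,0],[0,0,-0.01],[0,0,-0.013],[0,0,-0.014],[0,0,-0.01],[0,0,-0.005],[0,0,0],[0,0,0]],"roll":[0,0,0,0,0,0,0,0,0,0]}'; python3 st.py 2 .0692
```

```text
time_s: 7.95
tcp_pos: [0.538, -0.0348, 0.0851]
eef_rot: [-60.7, 90.0, 15.0]
contact_force: [1.1, -0.3, 0.0]
gripper_width: 0.0008
7.95 tcp [538.  -34.8  85.1] F [ 1.1  -0.33  0.03] w 0.0008 j [ 17.1  15.8 -27.    0.  -47.2 -31.4]
yaw of tool y 165.74 x axis [ 1.e-04  0.e+00 -1.e+00]
roll needed deg (tool x down => + roll turns cw from above): 0.1
shift tool axes mm [15.9 -1.1  1. ]
```

```bash
python3 -m creep '{"jaw":[1,1,1,1,1,1,1,1,1,1],"translation":[[0.003,-0.001,0.001],[0.004,0,0],[0.003,0,0],[0.002,0,0],[0.001,0,0],[0.001,0,0],[0.001,0,0],[0.001,0,0],[0,0,0],[0,0,0]],"roll":[0,0,0,0,0,0,0,0,0,0]}'; python3 - <<'E'
from plant import *
from h import *
F=[];z=[]
for i in range(4):
    c=capture("side");s=get_state();F.append(s["contact_force"][2]);z.append(s["tcp_pos"][2]*1000)
print(np.round(F,2),np.round(z,2))
im=c["image"][150:280,190:290,::-1]
cv2.imwrite("pics/side3.png",cv2.resize(im,None,fx=4.5,fy=4.5,interpolation=cv2.INTER_NEAREST))
E
```

```text
time_s: 8.95
tcp_pos: [0.5391, -0.0339, 0.0692]
eef_rot: [-43.3, 90.0, 32.5]
contact_force: [-1.9, 1.2, 2.8]
gripper_width: 0.0005
[2.74 2.75 2.14 2.1 ] [69.15 69.16 69.13 69.11]
```

View pics/side3.png

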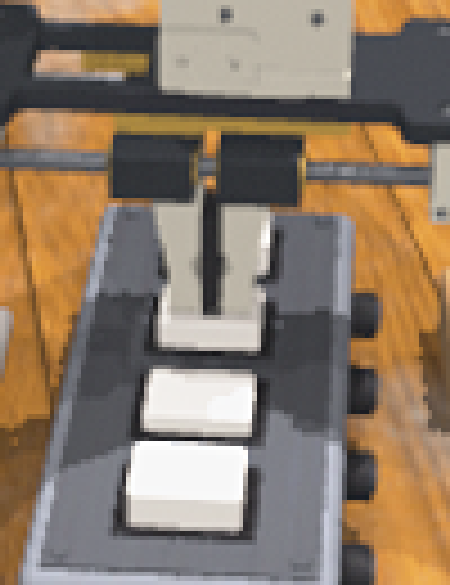

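Key 2 is tapped: about 2.5 N, roughly 2.8 mm of give, fingers at crop (210,310). Next is key 3, the latched one.

```bash
python3 -m creep '{"jaw":[1,1,1,1,1,1,1,1,1,1],"translation":[[-0.004,0,0],[-0.006,0,0],[-0.006,0,0],[0,0,-0.01],[0,0,-0.013],[0,0,-0.014],[0,0,-0.01],[0,0,-0.005],[0,0,0],[0,0,0]],"roll":[0,0,0,0,0,0,0,0,0,0]}'; python3 st.py 3 .067
```

```text
time_s: 10.15
tcp_pos: [0.5264, -0.0845, 0.085]
eef_rot: [-72.8, 90.0, 2.9]
contact_force: [-0.0, 0.2, 0.4]
gripper_width: 0.0008
10.15 tcp [526.4 -84.5  85. ] F [-0.05  0.18  0.36] w 0.0008 j [ 12.   15.3 -27.7   0.  -47.  -26.2]
yaw of tool y 165.74 x axis [ 0.  0. -1.]
roll needed deg (tool x down => + roll turns cw from above): 0.1
shift tool axes mm [18.  -0.1 -0.3]
```

```bash
python3 -m creep '{"jaw":[1,1,1,1,1,1,1,1,1,1],"translation":[[0.003,0,0],[0.004,0,0],[0.004,0,0],[0.003,0,0],[0.002,0,0],[0.001,0,0],[0.001,0,0],[0,0,0],[0,0,0],[0,0,0]],"roll":[0,0,0,0,0,0,0,0,0,0]}'; python3 - <<'E'
from plant import *
from h import *
F=[];z=[]
for i in range(2):
    c=capture("side");s=get_state();F.append(s["contact_force"][2]);z.append(s["tcp_pos"][2]*1000)
print(np.round(F,2),np.round(z,2))
E
```

```text
time_s: 11.15
tcp_pos: [0.5264, -0.0843, 0.0672]
eef_rot: [-67.0, 90.0, 8.7]
contact_force: [0.0, -0.2, 0.3]
gripper_width: 0.0006
[0.22 0.17] [67.17 67.2 ]
```

```bash
python3 -m creep '{"jaw":[1,1,1,1,1,1,1,1,1,1],"translation":[[0.0003,0,0],[0.0003,0,0],[0.0003,0,0],[0.0003,0,0],[0.0002,0,0],[0.0002,0,0],[0.0002,0,0],[0,0,0],[0,0,0],[0,0,0]],"roll":[0,0,0,0,0,0,0,0,0,0]}'; python3 - <<'E'
from plant import *
from h import *
F=[];z=[]
for i in range(4):
    c=capture("side");s=get_state();F.append(s["contact_force"][2]);z.append(s["tcp_pos"][2]*1000)
print(np.round(F,2),np.round(z,2))
E
```

```text
time_s: 12.25
tcp_pos: [0.5264, -0.0844, 0.0654]
eef_rot: [-78.9, 90.0, -3.1]
contact_force: [-1.2, 0.5, 3.9]
gripper_width: -0.0
[3.43 4.17 3.6  3.81] [65.38 65.38 65.36 65.34]
```

The latched key is firmly touched: about 3.75 N at TCP z 65.4, with essentially no give. Lift off now and go to key 4.

```bash
python3 -m creep '{"jaw":[1,1,1,1,1,1,1,1,1,1],"translation":[[-0.005,0,0],[-0.007,0,0],[-0.008,0,0],[0,0,-0.01],[0,0,-0.013],[0,0,-0.014],[0,0,-0.01],[0,0,-0.005],[0,0,0],[0,0,0]],"roll":[0,0,0,0,0,0,0,0,0,0]}'; python3 st.py 4 .0692;python3 - <<'E'
from plant import *
from h import *
for n,(x0,y0,x1,y1) in (("side",(190,150,290,280)),("scene",(215,170,335,250))):
    c=capture(n); cv2.imwrite(f"pics/{n}4.png",cv2.resize(c["image"][y0:y1,x0:x1,::-1],None,fx=4.5,fy=4.5,interpolation=cv2.INTER_NEAREST))
E
```

```text
time_s: 13.45
tcp_pos: [0.5136, -0.1349, 0.0852]
eef_rot: [102.4, 90.0, 178.1]
contact_force: [0.3, 0.1, 0.7]
gripper_width: 0.0005
13.45 tcp [ 513.6 -134.9   85.2] F [0.29 0.1  0.69] w 0.0005 j [  6.5  15.1 -28.   -0.  -46.9 -20.7]
yaw of tool y 165.74 x axis [-1.e-04  0.e+00 -1.e+00]
roll needed deg (tool x down => + roll turns cw from above): 0.1
shift tool axes mm [16.   0.1 -0.4]
```

View pics/scene4.png

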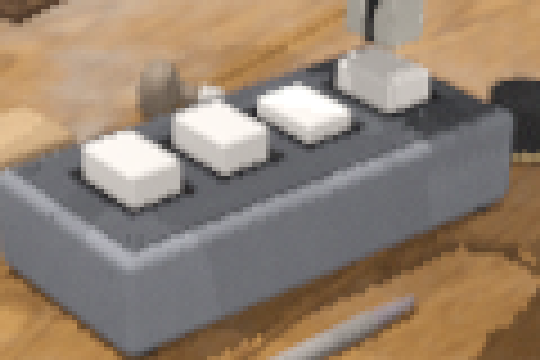

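Key 3 (crop (305,105)) is still low, so it stayed latched. Keys 1 and 2 (crop (132,165) and (220,135)) stand up again. Now I tap key 4.

```bash
python3 -m creep '{"jaw":[1,1,1,1,1,1,1,1,1,1],"translation":[[0.003,0,0],[0.004,0,0],[0.003,0,0],[0.002,0,0],[0.001,0,0],[0.001,0,0],[0.001,0,0],[0.001,0,0],[0,0,0],[0,0,0]],"roll":[0,0,0,0,0,0,0,0,0,0]}'; python3 - <<'E'
from plant import *
from h import *
F=[];z=[]
for i in range(4):
    c=capture("side");s=get_state();F.append(s["contact_force"][2]);z.append(s["tcp_pos"][2]*1000)
print(np.round(F,2),np.round(z,2))
E
```

```text
time_s: 14.55
tcp_pos: [0.5135, -0.1347, 0.0693]
eef_rot: [83.1, 90.0, 158.9]
contact_force: [-1.9, -0.1, 3.1]
gripper_width: 0.0007
[3.33 2.17 2.66 2.37] [69.35 69.33 69.32 69.29]
```

Key 4 is tapped at about 2.6 N. Back to key 3.

```bash
python3 -m creep '{"jaw":[1,1,1,1,1,1,1,1,1,1],"translation":[[-0.004,0,0],[-0.006,0,0],[-0.006,0,0],[0,0,0.01],[0,0,0.013],[0,0,0.014],[0,0,0.01],[0,0,0.005],[0,0,0],[0,0,0]],"roll":[0,0,0,0,0,0,0,0,0,0]}'; python3 st.py 3 .0595
```

```text
time_s: 15.75
tcp_pos: [0.5262, -0.0842, 0.0851]
eef_rot: [115.4, 90.0, -168.8]
contact_force: [0.7, -0.6, -0.2]
gripper_width: 0.0005
15.75 tcp [526.2 -84.2  85.1] F [ 0.7  -0.63 -0.23] w 0.0005 j [ 12.   15.2 -27.7  -0.  -47.  -26.2]
yaw of tool y 165.8 x axis [-4.e-04 -1.e-04 -1.e+00]
roll needed deg (tool x down => + roll turns cw from above): 0.16
shift tool axes mm [25.6 -0.3 -0.6]
```

```bash
python3 -m creep '{"jaw":[1,1,1,1,1,1,1,1,1,1],"translation":[[0.004,0,0],[0.005,0,0],[0.005,0,0],[0.003,0,0],[0.002,0,0],[0.001,0,0],[0.001,0,0],[0.001,0,0],[0.001,0,0],[0,0,0]],"roll":[0,0,0,0,0,0,0,0,0,0]}'; python3 -m creep '{"jaw":[1,1,1,1,1,1,1,1,1,1],"translation":[[0.0005,0,0],[0.0005,0,0],[0.0005,0,0],[0.0005,0,0],[0.0005,0,0],[0,0,0],[0,0,0],[0,0,0],[0,0,0],[0,0,0]],"roll":[0,0,0,0,0,0,0,0,0,0]}'; python3 st.py
```

```text
time_s: 16.75
tcp_pos: [0.5262, -0.0845, 0.0627]
eef_rot: [-147.6, 90.0, -71.8]
contact_force: [-2.5, -0.9, 5.7]
gripper_width: 0.0006
time_s: 17.75
tcp_pos: [0.5262, -0.0845, 0.0604]
eef_rot: [-135.7, 90.0, -59.9]
contact_force: [-3.3, 0.8, 7.7]
gripper_width: 0.0004
17.75 tcp [526.2 -84.5  60.4] F [-3.3   0.85  7.72] w 0.0004 j [ 12.   17.1 -29.2   0.  -43.7 -26.2]
yaw of tool y 165.78 x axis [ 1.e-04 -2.e-04 -1.e+00]
roll needed deg (tool x down => + roll turns cw from above): 0.14
```

```bash
python3 -m creep '{"jaw":[1,1,1,1,1,1,1,1,1,1],"translation":[[0.0003,0,0],[0.0003,0,0],[0.0002,0,0],[0,0,0],[0,0,0],[0,0,0],[0,0,0],[0,0,0],[0,0,0],[0,0,0]],"roll":[0,0,0,0,0,0,0,0,0,0]}'; python3 st.py
```

```text
time_s: 18.75
tcp_pos: [0.5263, -0.0845, 0.0601]
eef_rot: [-115.1, 90.0, -39.3]
contact_force: [-4.5, -0.4, 13.4]
gripper_width: 0.0006
18.75 tcp [526.3 -84.5  60.1] F [-4.49 -0.36 13.4 ] w 0.0006 j [ 12.   17.1 -29.2   0.  -43.6 -26.2]
yaw of tool y 165.79 x axis [ 4.e-04 -4.e-04 -1.e+00]
roll needed deg (tool x down => + roll turns cw from above): 0.15
```

The force climbed to 13.4 N while z stopped at 60.1, so the key is on its hard stop (12 mm). Now I lift well clear and look.

```bash
python3 -m creep '{"jaw":[1,1,1,1,1,1,1,1,1,1],"translation":[[-0.003,0,0],[-0.006,0,0],[-0.01,0,0],[-0.015,0,0],[-0.02,0,0],[-0.02,0,0],[-0.02,0,0],[-0.02,0,0],[-0.01,0,0],[0,0,0]],"roll":[0,0,0,0,0,0,0,0,0,0]}'; python3 st.py;python3 - <<'E'
from plant import *
from h import *
C={}
for n,(x0,y0,x1,y1) in (("side",(190,150,290,280)),("scene",(215,170,335,250))):
    c=C[n]=capture(n); cv2.imwrite(f"pics/{n}5.png",cv2.resize(c["image"][y0:y1,x0:x1,::-1],None,fx=4.5,fy=4.5,interpolation=cv2.INTER_NEAREST));cv2.imwrite(f"pics/{n}5f.png",c["image"][:,:,::-1])
E
```

```text
time_s: 19.75
tcp_pos: [0.5273, -0.0841, 0.1845]
eef_rot: [-65.2, 89.8, 10.6]
contact_force: [0.7, 0.0, -0.0]
gripper_width: 0.0005
19.75 tcp [527.3 -84.1 184.5] F [ 0.68  0.04 -0.05] w 0.0005 j [ 12.    9.1 -20.7   0.  -60.  -26.2]
yaw of tool y 165.78 x axis [ 3.2e-03  6.0e-04 -1.0e+00]
roll needed deg (tool x down => + roll turns cw from above): 0.14
```

View pics/scene5.png

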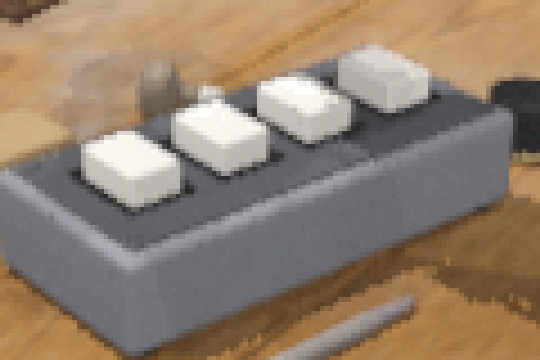

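View pics/side5f.png

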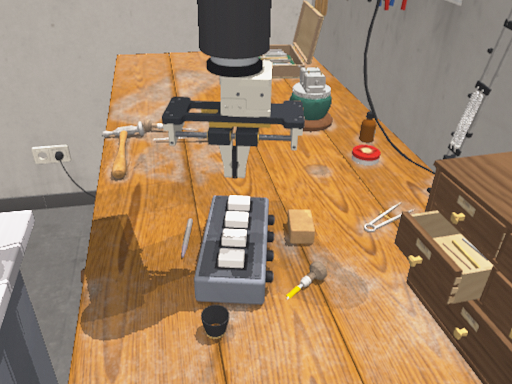

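All four keys look up: scene crop (132,165), (220,135), (305,105), (385,75). The arm is clear and the loose things look unmoved. One numeric check, then I hand in.

```bash
python3 - <<'E'
from plant import *
from h import *
A=capture("scene");B=capture("side")
def cen(c,roi,th):
    x0,y0,x1,y1=roi;g=c["image"][y0:y1,x0:x1].min(2);k,l,st,ce=cv2.connectedComponentsWithStats((g>th).astype(np.uint8))
    return [(int(st[i,4]),*np.round(ce[i]+[x0,y0],1)) for i in range(1,k) if st[i,4]>50]
for th in (185,200,215): print(th,cen(A,(225,175,320,220),th),cen(B,(210,185,265,275),th))
a=cen(A,(225,175,320,220),200);b=cen(B,(210,185,265,275),200)
a=sorted(a,key=lambda r:r[1]);b=sorted(b,key=lambda r:r[2])
for p,q in zip(a,b): X,g=tri(ray(A,*p[1:]),ray(B,*q[1:]));print(np.round(X*1000,1),round(g*1000,1))
for n,c in(("scene",A),("side",B)):
    o=cv2.imread(f"pics/{n}0.png")[:,:,::-1]
    d=np.abs(c["image"].astype(int)-o).max(2)
    for nm,bx in {"scene":{"punch":(262,232,310,262),"cork":(194,192,232,220),"loupe":(322,184,345,207)},"side":{"punch":(178,215,196,260),"cork":(285,205,317,248),"loupe":(198,303,232,342),"graver":(284,262,330,302)}}[n].items():
        x0,y0,x1,y1=bx;print(n,nm,"median diff",np.median(d[y0:y1,x0:x1]),"frac>60",round((d[y0:y1,x0:x1]>60).mean(),3))
E
```

```text
185 [(85, np.float64(302.0), np.float64(184.8)), (132, np.float64(279.9), np.float64(191.7)), (163, np.float64(262.5), np.float64(198.0)), (178, np.float64(242.5), np.float64(205.2))] [(300, np.float64(238.7), np.float64(202.0)), (336, np.float64(236.4), np.float64(218.4)), (362, np.float64(234.1), np.float64(236.8)), (414, np.float64(230.9), np.float64(257.6))]
200 [(92, np.float64(281.0), np.float64(190.6)), (122, np.float64(263.3), np.float64(197.0)), (133, np.float64(243.3), np.float64(204.0))] [(202, np.float64(238.5), np.float64(200.0)), (232, np.float64(236.6), np.float64(216.1)), (304, np.float64(234.3), np.float64(235.8)), (315, np.float64(231.4), np.float64(256.8))]
215 [(76, np.float64(280.8), np.float64(190.5)), (104, np.float64(263.0), np.float64(196.8)), (114, np.float64(243.3), np.float64(204.1))] [(190, np.float64(238.9), np.float64(199.7)), (222, np.float64(236.8), np.float64(215.9)), (200, np.float64(234.8), np.float64(233.2)), (225, np.float64(231.6), np.float64(255.6))]
[552.2  16.3  69.8] 0.4
[539.6 -34.3  69.9] 0.5
[528.  -85.2  68. ] 2.4
scene punch median diff 9.0 frac>60 0.0
scene cork median diff 8.0 frac>60 0.0
scene loupe median diff 7.0 frac>60 0.0
side punch median diff 17.0 frac>60 0.0
side cork median diff 8.0 frac>60 0.0
side loupe median diff 9.0 frac>60 0.0
side graver median diff 4.0 frac>60 0.005
```

```bash
python3 -c "
from plant import *
print(close_job())"
```

```text
the job is handed in; nothing more can be done
None
```

I tapped all four keys left to right with the closed fingertips, then pressed latched key 3 to the bottom and let go. It sprang up, and all four keys now stand up. The job was handed in at about 20 s.

- **Taps:** Keys 1, 2 and 4 gave about 2.8 mm at roughly 2.6 N. Key 3 was touched at about 3.75 N, close to its 4 N limit. A picture taken afterwards showed it still latched.
- **Firm press:** Key 3 stopped at 12 mm of travel with 13.4 N on the wrist, so it was on its hard stop.
- **Key heights:** Keys 1 and 2 measured the same height as at the start. For key 3 the two-view height read about 2 mm low with a 2.4 mm ray gap, because the arm's shadow fell across it. Its image position lies on the line of the up keys. Key 4 was too shaded for the two-view measurement, so I judged it up by eye.
- **Loose things:** Comparing pictures before and after showed no movement of the cork block, loupe, punch or graver.

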